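# Right the leaning jar and close the jar carrier's bail

### The arm

A 6-joint arm with a two-finger parallel gripper is mounted at the origin on a cart in front of the work surface, level with it; the furniture and walls round the work are solid. World frame = base frame: x ahead of the robot, y to its left, z up, the work surface at z = 0. Lengths are in m, angles in rad, forces in N, time in s.
With the tool pointing down it reaches from about 0.35 to 0.85 m from the base axis. Payload 8.1 kg.
Tool frame: the origin (TCP) lies at the very end of the fingers, on their centre line; the grasp point (between the pads) lies 19 mm behind it; z points along the fingers, y is the direction in which the jaws open and shut (so a half turn about z gives the same grasp; the last joint's range is limited). The gripper opens to 93 mm and grips with 3 to 60 N. Pads are 15 mm wide; open, the fingers measure 128 mm over their backs; the gripper's body (75 mm by 188 mm) begins 65 mm behind the grasp point.
Start: joints at [-1.219, 0.13, 1.488, -0, 1.523, -0.085], TCP at [0.254, -0.544, 0.219] pointing down, gripper open.
Joint ranges: [-2.96, 2.96], [-0.89, 2.26], [0.02, 2.5], [-1.34, 4.48], [0, 2.73], [-2.66, 2.66]. Speed limits (rad/s): [2.39, 2.39, 2.79, 3.14, 3.14, 3.14].

### API

Orientations are given as a rotation vector (axis times angle).
In Python, from plant import * gives the robot as it stands.
- The arm moves only by the tool apply_moves, never from a script. Its argument "commands" is one flat list of numbers, 7 for each row, row after row: the shift along the world's x, y, z in cm, then the turn, a rotation vector about the world's x, y, z in rad, then the finger opening in cm, from 0 to 9.3. A call has 1 to 8 rows; each row shifts and turns the pose as measured when the row begins; what a row does not reach is not made up. A row lasts 1/8 s, in which the tool goes at most 62.5 mm and 10.7 degrees, less where a joint would pass 70% of its speed; a pose out of reach is approached as far as the arm can. A call with a gripper value outside its range is refused whole. The fingers move at their own pace and stop on an object; "squeeze" is the grip in N (left out, the last holds). Time passes only in rows, so rows that do not move let the fingers close. It gives the time, the measured TCP pose, the force and the opening at its end, in the units of the state.
- read_state(): the state, without advancing time (a new reading comes with each control period).
- read_camera(name): name is "side" or "top" or "wrist"; returns (picture, depth): 400x640x3 uint8, blue, green, red; 400x640 float32, m along the optical axis (not along the pixel's ray), 0 where there is no reading.
- camera_model(name): a dict with "intrinsics" (3x3 intrinsics, pixels), "R" (3x3) and "t" (3): a world point X has camera coordinates R X + t. Camera axes: x right, y down, z forward; pixel columns grow to the right and rows downward; lengths in m; the calibration is good to about 2 mm. The wrist camera is an equidistant fisheye: a pixel r from the principal point sees the ray r / f radians off the axis. A picture is of the moment at which its call begins: read the wrist's pose just before it. camera_model takes no time and is no camera call; for the wrist camera it gives the pose at the moment of the call.
- close_job(): hands the job in, once; it reports no verdict.
Trained networks look in the newest picture that a camera, given by its name, has taken for a name from the list of things; names that differ only in an ending like _2 or _b are one class to them, and where a whole thing is asked for, a point or a joint stands for the part that bears it (a point fixed in the world has none). Each returns a list of dicts, best first, with "conf" (0 to 1); they miss things now and then, are a little off and sometimes report something else, mostly with a low value. They report only what shows in the picture. A call takes as long as a camera call. They do not tell look-alikes from the thing itself.
- find_in(query, camera): "point" ([x, y, z] in m, in the coordinates of the camera as it stood for that picture, good to about 4 mm: the middle of the surface that is visible of it).
- cut_out(query, camera): "mask" (400x640 bool, what is visible of it).
- spot_point(query, camera): "point" ([x, y, z] in m, in the coordinates of the camera as it stood for that picture, good to about 4 mm: a listed point, or the origin of a listed thing).
The state is a dict: "t": time; "q": joint angles; "dq": joint speeds; "joint_torque": joint torques, N m; "tool_pos": TCP position; "orientation": TCP orientation; "force": force on the tool from outside, world axes, zero at the start; "wrist_torque": the same for the moment, N m; "opening": finger opening in m.
Only numpy, scipy, OpenCV 4.12 (cv2) and the standard library are available. Lean on these libraries where they do the work, as an engineer would, in place of code of your own. Each camera call takes 0.05 s, during which the arm holds its last target. There are 200 camera calls.

### The job

One of the three amber jars in the steel carrier has been knocked and leans out over the carrier's front wall. With the fingertips gently push it back until it stands upright on the floor of its cell, then push the carrier's raised wire bail over and down until it is fully home across the three stoppers. Nothing is to be lifted or carried; the other two jars must stay standing in their cells, and the two small vials on the worktop beside the carrier stay where they are.

Things in the scene. Friction and masses are not known exactly. Their poses are not given: they have to be found in the camera images.
- carrier: Steel carrier, fixed, 198 mm long (y), 68 deep (x), sheet 3 mm: 3 cells 62 x 62 mm inside, centres x 0, y -65, 0, +65 mm; black ribbed mat in each cell, top 9 mm; front wall (-x, robot's side) and dividers 35, rear wall 50 mm above the worktop. Ears with the bail's pivots at each end's rear, 129 mm high; wire handle 24 mm out at each end, 19 mm high. Origin: centre, on worktop; x front to rear.
- jar_leaning: Amber glass jar, flat paler stopper fixed in its neck: 43 mm across up to 96 mm high, stopper 33 mm, height 111 mm, 0.11 kg. Origin: centre of underside; z towards the stopper. It leans about 35 deg to the carrier's -x out of one of the cells, side on the front wall, foot's front edge caught in the mat's ribs. Pushed to +x it drops on its foot by itself below about 20 deg; 9 mm play all round.
- jar_2: Amber glass jar, flat paler stopper fixed in its neck: 43 mm across up to 96 mm high, stopper 33 mm, height 111 mm, 0.11 kg. Origin: centre of underside; z towards the stopper. It stands upright in another cell.
- jar_3: Amber glass jar, flat paler stopper fixed in its neck: 43 mm across up to 96 mm high, stopper 33 mm, height 111 mm, 0.11 kg. Origin: centre of underside; z towards the stopper. It stands upright in the remaining cell.
- bail (a joint): Wire bail's angle (rad) about its pivots, a line along the carrier's y at x +39, z +118 mm. 0 = home, bar 2 mm over the stoppers; grows as it swings up and back, to 1.75 at most; starts at 1.5 to 1.7 (up, leaning back). Stiff pivots: it stays where it is left, never falls shut, and takes about 2 to 4 N at the bar all the way. Fingertips grip the rubber, so push along its arc.
- bail_bar (a point): Middle of the bail's cross bar: black rubber sleeve, 12 mm thick, 188 mm long along the carrier's y, on 6 mm wire with an arm outside each ear. Circles the pivot line at 44 mm radius: in the carrier's frame at x -4, z 128 mm when home; highest (162 mm, over the pivots) at joint 1.34; x about +50, z 161 mm at joint 1.6.
- vial_left: Glass sample vial with a black screw cap, 25 mm across, 58 mm high, standing on the worktop to the left of the carrier, a bystander. Origin: centre of its underside.
- vial_right: Glass sample vial with a white screw cap, 25 mm across, 58 mm high, standing on the worktop to the right of the carrier, a bystander. Origin: centre of its underside.
There are look-alikes about, which are no part of the job. What is shaped like the jar_2 but green or red is not meant.

How it is judged:
On the way, in this order (a step that is already met when the one before it is completed fails the run):
1. the leaning jar stands upright on the floor of its cell, the bail still up (angle between jar_leaning's own z axis and vertical below 0.07 rad and z of jar_leaning in the frame of carrier below 0.013 m and x of jar_leaning in the frame of carrier between -0.013 and 0.013 m and value of joint bail above 0.3 rad), for 0.2 s.
2. the bail is fully home across the stoppers (value of joint bail below 0.06 rad), for 0.2 s.
At the end, for the whole second after the job is handed in: All three jars stand at rest in their cells: within 4 degrees of upright, underside within 4 mm of the mat, within 13 mm of the cells' middle line; the bail is home, its joint under 0.06 rad (bar within about 3 mm of its stop); both vials are within 30 mm of where they stood (angle between each of jar_leaning, jar_2, jar_3's own z axis and vertical below 0.07 rad and z of each of jar_leaning, jar_2, jar_3 in the frame of carrier below 0.013 m and x of jar_leaning in the frame of carrier between -0.013 and 0.013 m and x of jar_2 in the frame of carrier between -0.013 and 0.013 m and x of jar_3 in the frame of carrier between -0.013 and 0.013 m and value of joint bail below 0.06 rad and linear speed of each of jar_leaning, jar_2, jar_3 below 0.02 m/s and distance of each of vial_left, vial_right from where it was at the start of the episode below 0.03 m); the robot touches nothing.
It fails at once if a jar is lifted or carried (underside more than 35 mm above the worktop) (z of any of jar_leaning, jar_2, jar_3 in the frame of carrier above 0.035 m).
It fails at once if a glass jar is struck, squeezed or pressed hard (more than 60 N from the fingers) (contact force between the fingers and jar_leaning above 60 N or contact force between the fingers and jar_2 above 60 N or contact force between the fingers and jar_3 above 60 N).
It fails at once if a jar is tipped out of the carrier or one of the standing jars is knocked over (angle between jar_leaning's own z axis and vertical above 1.1 rad or angle between any of jar_2, jar_3's own z axis and vertical above 0.4 rad).
It fails at once if a bystander is moved more than 30 mm or tipped (distance of any of vial_left, vial_right from where it was at the start of the episode above 0.03 m or angle between any of vial_left, vial_right's own z axis and vertical above 0.4 rad).
It also fails if it takes over 54 s, if anything falls off the work surface, if the arm or the gripper's body presses on something with over 40 N, if the wrist force passes 120 N, or if a joint passes its speed limit or range.

## Working session

There is one attempt and no reset: what is moved stays moved. The work goes in short steps, Python scripts to look and compute and a tool call to move; the robot and the scene stay as the last step left them, time stands still between calls to the robot, and variables do not carry over. Pictures are saved under pics/ and viewed, about 8 in all and at most 12, crops included, and the job is handed in when it is done.

Besides the shell and the picture viewer there is one more tool, called after "Request:" as a command line: name --argument value ..., lists and objects as JSON in quotes. apply_moves: Moves the arm, as the interface text tells. Its arguments: {"type":"object","properties":{"commands":{"type":"array"},"squeeze":{"type":"number"}},"required":["commands"]}

```bash
mkdir -p pics; cat > h.py <<'E'
from plant import *
import numpy as np, cv2
def w(cam,p):
    m=camera_model(cam); return np.array(m["R"]).T@(np.array(p)-np.array(m["t"]))
E
python3 - <<'E'
from h import *
for c in("side","top"):
    im,d=read_camera(c); cv2.imwrite(f"pics/{c}0.png",im)
    for q in["carrier","jar_leaning","bail_bar","vial_left","vial_right"]:
        for f in(spot_point,):
            for r in f(q,c)[:6]: print(c,q,round(r["conf"],2),w(c,r["point"]).round(3))
s=read_state();print(s)
E
```

```text
side carrier 0.71 [0.489 0.201 0.002]
side jar_leaning 0.83 [0.461 0.265 0.02 ]
side bail_bar 0.88 [0.534 0.232 0.161]
side vial_left 0.63 [0.407 0.474 0.002]
side vial_right 0.68 [ 0.429  0.013 -0.   ]
top carrier 0.75 [ 0.49   0.206 -0.002]
top jar_leaning 0.86 [0.462 0.264 0.016]
top bail_bar 0.91 [0.532 0.232 0.16 ]
top vial_left 0.49 [ 0.408  0.477 -0.002]
top vial_right 0.5 [ 0.43   0.015 -0.   ]
{'t': 0.6, 'q': array([-1.21939522e+00,  1.30376142e-01,  1.48816736e+00, -8.20283446e-06,
        1.52301607e+00, -8.54245073e-02]), 'dq': array([ 0.00073783,  0.00026994,  0.00066357,  0.00051821, -0.00118572,
        0.00124071]), 'joint_torque': array([-6.36577661e-04, -5.59407127e+01, -4.91798544e+01,  7.65167247e-02,
        2.30369589e-02, -2.62191890e-05]), 'tool_pos': array([ 0.25384864, -0.54367221,  0.21866743]), 'orientation': array([ 3.06692336e+00,  6.80714842e-01, -5.86705187e-06]), 'force': array([0.16512918, 0.17066904, 0.1611051 ]), 'wrist_torque': array([ 0.03004925, -0.00695984, -0.00777939]), 'opening': 0.09286804242884662}
```

View pics/side0.png

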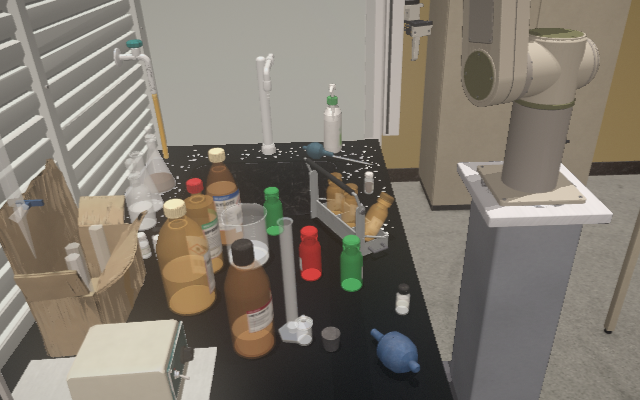

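View pics/top0.png

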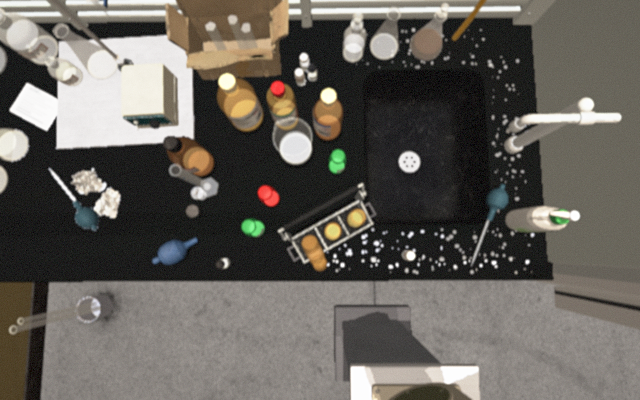

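The side view shows three amber jars in the steel carrier at about (350,205). One of them, at (378,215), leans toward the robot, and the black bail bar is raised at (335,178). In the top view the carrier is at (330,225) and turned about 28°. The leaning jar is in its +y (left) cell at (314,252), with standing jars at (333,231) and (357,217). The vials are at (223,263) and (408,255). The green and red jars, outside the carrier at (253,228), (337,160) and (268,195), are look-alikes. Next I'll measure the yaw and make one crop.

```bash
python3 - <<'E'
from h import *
im,d=read_camera("top"); m=camera_model("top"); K=np.array(m["intrinsics"]);R=np.array(m["R"]);t=np.array(m["t"])
print("cam",(-R.T@t).round(3),K[0,0])
v,u=np.mgrid[0:400,0:640]
P=np.stack([(u-K[0,2])/K[0,0]*d,(v-K[1,2])/K[1,1]*d,d],-1)
W=(P-t)@R
roi=(W[...,0]>.38)&(W[...,0]<.62)&(W[...,1]>.08)&(W[...,1]<.36)&(d>0)
def fit(name,mk):
    q=W[mk]; c=q[:,:2].mean(0); a=np.linalg.svd(q[:,:2]-c)[2][0]; a*=np.sign(a[1])
    s=(q[:,:2]-c)@a
    print(name,len(q),c.round(4),"yaw",np.degrees(np.arctan2(-a[0],a[1])).round(1),"ext",s.min().round(3),s.max().round(3),"mid",(c+a*(s.min()+s.max())/2).round(4),"z",np.percentile(q[:,2],[5,50,95]).round(3))
dark=im.max(2)<60
fit("bar",roi&(W[...,2]>.145)&dark)
fit("hi",roi&(W[...,2]>.145))
fit("z<60",roi&(W[...,2]>.02)&(W[...,2]<.045))
for z0,z1 in((.1,.125),(.06,.1)):
    fit("jars",roi&(W[...,2]>z0)&(W[...,2]<z1))
for q in("jar_2","bail_bar","carrier"):
    for r in cut_out(q,"top")[:5]:
        k=r["mask"]&roi; 
        if k.sum()>10: fit(q+" %.2f"%r["conf"],k)
for r in spot_point("jar_2","top"): print(r["conf"],w("top",r["point"]).round(3))
for r in spot_point("jar_2","side"): print("s",r["conf"],w("side",r["point"]).round(3))
cv2.imwrite("pics/crop.png",cv2.resize(im[170:280,260:400],None,fx=5,fy=5,interpolation=2))
E
```

```text
cam [0.447 0.224 0.978] 375.73708965348425
bar 415 [0.5303 0.2323] yaw 29.2 ext -0.094 0.09 mid [0.5311 0.2308] z [0.159 0.163 0.166]
hi 503 [0.5305 0.2318] yaw 29.1 ext -0.107 0.106 mid [0.5306 0.2316] z [0.158 0.163 0.166]
z<60 461 [0.4832 0.2108] yaw 19.1 ext -0.125 0.118 mid [0.4844 0.2074] z [0.021 0.033 0.043]
jars 637 [0.484  0.2136] yaw 9.2 ext -0.099 0.131 mid [0.4814 0.2297] z [0.103 0.116 0.122]
jars 552 [0.4798 0.2368] yaw -15.8 ext -0.098 0.147 mid [0.4864 0.2602] z [0.064 0.081 0.094]
jar_2 0.82 263 [0.5111 0.1497] yaw -24.2 ext -0.022 0.019 mid [0.5104 0.1481] z [0.046 0.116 0.12 ]
jar_2 0.79 255 [0.482 0.205] yaw 46.9 ext -0.023 0.019 mid [0.4834 0.2037] z [0.076 0.116 0.12 ]
jar_2 0.79 191 [0.568  0.3507] yaw 82.1 ext -0.022 0.017 mid [0.5708 0.3503] z [0.017 0.076 0.11 ]
bail_bar 0.57 517 [0.5304 0.2302] yaw 29.1 ext -0.106 0.107 mid [0.5301 0.2309] z [0.137 0.163 0.166]
carrier 0.70 1410 [0.5098 0.2194] yaw 29.8 ext -0.126 0.125 mid [0.5101 0.219 ] z [-0.001  0.049  0.165]
0.79 [0.496 0.4   0.002]
0.7 [0.659 0.191 0.002]
0.67 [ 0.57   0.362 -0.   ]
0.57 [0.485 0.201 0.007]
0.52 [0.522 0.143 0.01 ]
s 0.97 [ 0.572  0.361 -0.   ]
s 0.75 [0.487 0.202 0.004]
s 0.73 [0.488 0.2   0.003]
s 0.72 [0.518 0.143 0.011]
s 0.69 [0.66  0.193 0.005]
s 0.56 [0.5   0.396 0.001]
```

View pics/crop.png

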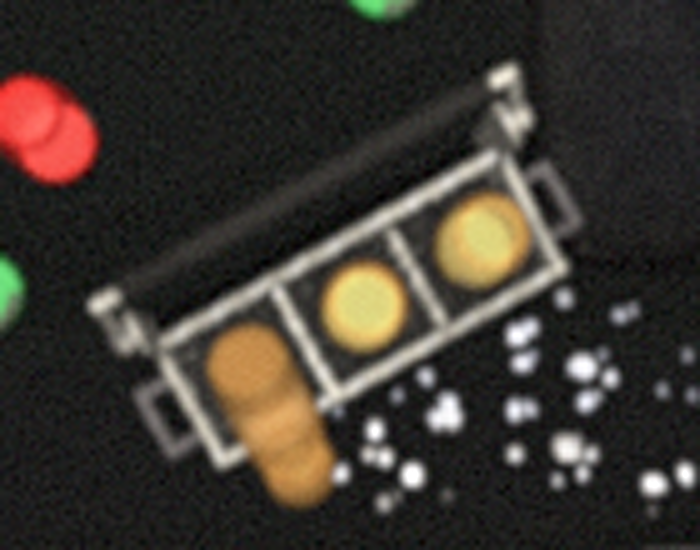

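The crop confirms the leaning amber jar is the +y-cell one, at about (270,410) in the crop. Carrier yaw is about 0.508 rad with origin near (0.4885, 0.205), and the bail is up. I'll close the fingers and traverse high, with tool x along the carrier's x.

Request:
apply_moves --commands '[2.8, 4.9, 0.2, 0, 0, 0.01, 0, 2.8, 4.9, 0.2, 0, 0, 0.01, 0, 2.8, 4.9, 0.2, 0, 0, 0.01, 0, 2.8, 4.9, 0.2, 0, 0, 0.01, 0, 2.8, 4.9, 0.2, 0, 0, 0.01, 0, 2.8, 4.9, 0.2, 0, 0, 0.01, 0, 2.8, 4.9, 0.2, 0, 0, 0.01, 0]'

```text
t: 1.78
tool_pos: [0.452, -0.1932, 0.233]
orientation: [3.042, 0.779, 0.003]
force: [0.4, -0.3, -0.5]
opening: 0.0276
```

Request:
apply_moves --commands '[-1.2, 5, 0, 0, 0, 0, 0, -1.2, 5, 0, 0, 0, 0, 0, -1.2, 5, 0, 0, 0, 0, 0, -1.2, 5, 0, 0, 0, 0, 0, -1.2, 5, 0, 0, 0, 0, 0, -1.2, 5, 0, 0, 0, 0, 0, -1.2, 5, 0, 0, 0, 0, 0]'

```text
t: 2.65
tool_pos: [0.3664, 0.1682, 0.2345]
orientation: [3.041, 0.78, 0.012]
force: [0.4, -0.1, 0.2]
opening: 0.0003
```

Request:
apply_moves --commands '[-1.0, 3.0, 0, 0, 0, 0, 0, 0, 0.8, -3.5, 0, 0, 0, 0, 0, 0, -4, 0, 0, 0, 0, 0, 0, -4, 0, 0, 0, 0, 0, 0, -3, 0, 0, 0, 0, 0, 0, 0, 0, 0, 0, 0]'

```text
t: 3.4
tool_pos: [0.3545, 0.2119, 0.0879]
orientation: [3.04, 0.792, 0.021]
force: [0.0, -0.0, 0.6]
opening: 0.0001
```

```bash
cat >> h.py <<'E'
C=np.array([.4885,.205]);ex=np.array([.874,.486]);ey=np.array([-.486,.874])
def car(p): p=np.array(p); return np.array([(p[:2]-C)@ex,(p[:2]-C)@ey,p[2]]).round(4)
E
python3 - <<'E'
from h import *
s=read_state();print(s["tool_pos"],car(s["tool_pos"]))
im,d=read_camera("side")
cv2.imwrite("pics/s1.png",cv2.resize(im[110:290,280:480],None,fx=3.3,fy=3.3,interpolation=2))
E
```

```text
[0.35452749 0.21186885 0.08793489] [-0.1138  0.0711  0.0879]
```

View pics/s1.png

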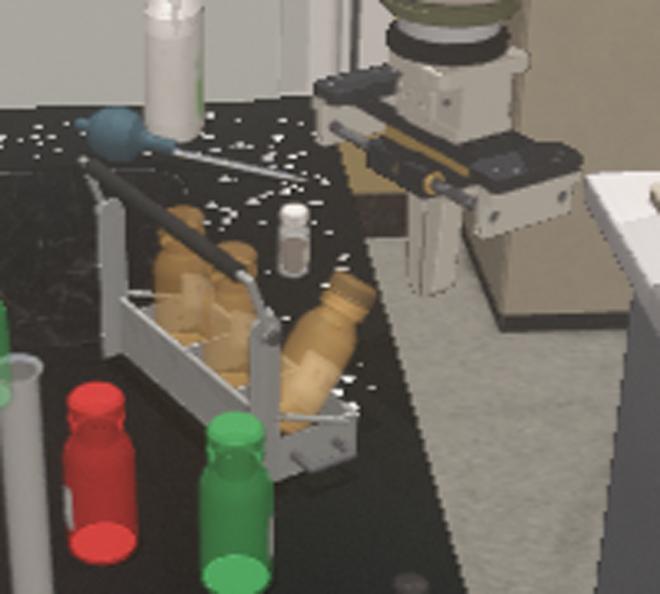

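The crop shows the closed fingers at (435,290), in front of the leaning jar's stopper at (350,295), with clear space around them. I'll push along carrier +x.

Request:
apply_moves --commands '[1.0, 0.0, 0, 0, 0, 0, 0, 1.0, 0.2, 0, 0, 0, 0, 0, 0.6, 0.35, 0, 0, 0, 0, 0, 0.5, 0.28, 0, 0, 0, 0, 0, 0.5, 0.28, 0, 0, 0, 0, 0, 0.5, 0.28, 0, 0, 0, 0, 0]'

```text
t: 4.2
tool_pos: [0.4034, 0.2286, 0.095]
orientation: [-3.039, -0.791, -0.038]
force: [0.5, 0.4, -0.3]
opening: 0.0003
```

```bash
cat > l.py <<'E'
from h import *
s=read_state();print(s["t"],car(s["tool_pos"]),s["force"].round(1))
for c in("side","top"):
    read_camera(c)
    for r in spot_point("jar_leaning",c)[:8]:
        p=car(w(c,r["point"])); f=np.abs(p[:2]).max()<.12
        if f: print(c,round(r["conf"],2),p)
    for r in spot_point("bail_bar",c)[:1]: print(c,"bar",round(r["conf"],2),car(w(c,r["point"])))
E
python3 l.py
```

```text
4.2 [-0.0629  0.0619  0.095 ] [ 0.5  0.4 -0.3]
side 0.9 [0.0088 0.0665 0.0179]
side bar 0.89 [0.0522 0.002  0.1612]
top 0.61 [0.0061 0.065  0.0146]
top bar 0.94 [0.0546 0.0041 0.1577]
```

Request:
apply_moves --commands '[0.2, 0.11, -0.5, 0, 0, 0, 0, 0.4, 0.22, -0.3, 0, 0, 0, 0, 0.4, 0.22, -0.2, 0, 0, 0, 0]'

```text
t: 4.88
tool_pos: [0.4131, 0.2339, 0.0843]
orientation: [-3.039, -0.791, -0.038]
force: [0.3, 0.3, 0.5]
opening: 0.0005
```

```bash
python3 l.py; python3 - <<'E'
from h import *
im,d=read_camera("side")
cv2.imwrite("pics/s2.png",cv2.resize(im[130:270,290:450],None,fx=4,fy=4,interpolation=2))
E
```

```text
4.875 [-0.0518  0.0619  0.0843] [0.3 0.3 0.5]
side 0.83 [0.0031 0.0653 0.0129]
side 0.38 [-0.0021 -0.      0.0076]
side bar 0.91 [ 0.0502 -0.0004  0.1593]
top 0.66 [0.0085 0.0635 0.011 ]
top bar 0.63 [0.0529 0.0062 0.1564]
```

View pics/s2.png

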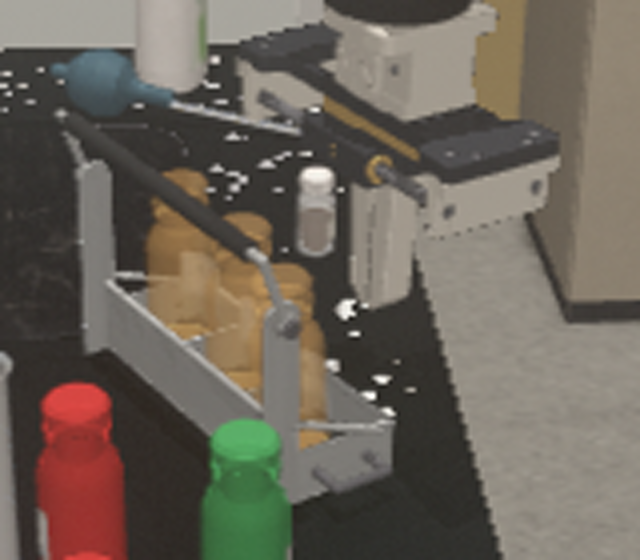

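The jar now stands upright at (290,340) in the crop, in line with the others. The fingers at (380,290) are clear of it, and the force is zero. I'll retreat, rise and go over to behind the bail.

Request:
apply_moves --commands '[-2.6, -1.45, 0, 0, 0, 0, 0, -2.6, -1.45, 1, 0, 0, 0, 0, 0, 0, 4, 0, 0, 0, 0, 0, 0, 5, 0, 0, 0, 0, 0, 0, 4, 0, 0, 0, 0, 0, 0, 0, 0, 0, 0, 0]'

```text
t: 5.98
tool_pos: [0.3569, 0.2029, 0.2277]
orientation: [-3.039, -0.791, -0.035]
force: [0.6, -0.2, -0.1]
opening: 0.0007
```

```bash
python3 l.py; python3 - <<'E'
from h import *
im,d=read_camera("top"); m=camera_model("top"); K=np.array(m["intrinsics"]);R=np.array(m["R"]);t=np.array(m["t"])
v,u=np.mgrid[0:400,0:640]
W=(np.stack([(u-K[0,2])/K[0,0]*d,(v-K[1,2])/K[1,1]*d,d],-1)-t)@R
X=(W[...,:2]-C)@ex;Y=(W[...,:2]-C)@ey
for y in(-.065,0,.065):
    k=(abs(X)<.035)&(abs(Y-y)<.03)&(W[...,2]>.11)&(W[...,2]<.13)
    print(y,k.sum(),X[k].mean().round(4),Y[k].mean().round(4),np.median(W[k][:,2]).round(4), 'x range',np.percentile(X[k],[2,98]).round(4))
E
```

```text
5.975 [-0.1161  0.0621  0.2277] [ 0.6 -0.2 -0.1]
side 0.75 [0.0056 0.0611 0.0076]
side bar 0.88 [0.0513 0.0029 0.158 ]
top 0.66 [0.006 0.063 0.006]
top bar 0.8 [0.0518 0.0051 0.1601]
-0.065 170 -0.0041 -0.0656 0.1175 x range [-0.0198  0.0279]
0 160 -0.0052 0.0017 0.1178 x range [-0.0196  0.0092]
0.065 165 0.0039 0.0646 0.1179 x range [-0.0105  0.0184]
```

Request:
apply_moves --commands '[4.2, 0.9, 0, 0, 0, 0, 0, 4.2, 0.9, 0, 0, 0, 0, 0, 4.2, 0.9, 0, 0, 0, 0, 0, 4.2, 0.9, 0, 0, 0, 0, 0, 4.0, 0.9, 0, 0, 0, 0, 0, 0, 0, 0, 0, 0, 0, 0]'

```text
t: 7.08
tool_pos: [0.5659, 0.2472, 0.2143]
orientation: [3.039, 0.792, 0.005]
force: [0.1, 0.0, -0.5]
opening: 0.0007
```

```bash
python3 l.py
```

```text
7.075 [ 0.0881 -0.0008  0.2143] [ 0.1  0.  -0.5]
side 0.58 [0.0043 0.0612 0.0091]
side bar 0.69 [0.0507 0.0012 0.1606]
top 0.82 [0.0035 0.0635 0.0101]
top bar 0.96 [0.0503 0.003  0.1572]
```

Request:
apply_moves --commands '[0, 0, -3.4, 0, 0, 0, 0, 0, 0, -2.8, 0, 0, 0, 0, 0, 0, -0.2, 0, 0, 0, 0, -0.9, -0.5, 0, 0, 0, 0, 0, -0.9, -0.5, 0, 0, 0, 0, 0, -0.9, -0.5, 0, 0, 0, 0, 0]'

```text
t: 8.12
tool_pos: [0.5375, 0.2332, 0.1617]
orientation: [-3.038, -0.796, -0.035]
force: [1.9, 2.7, 3.4]
opening: 0.0004
```

```bash
python3 l.py
```

```text
8.125 [0.0565 0.0009 0.1617] [1.9 2.7 3.4]
side 0.97 [0.0031 0.0643 0.0099]
side bar 0.54 [0.0441 0.003  0.1629]
top 0.63 [0.006  0.0647 0.0083]
```

Request:
apply_moves --commands '[0, 0, -0.9, 0, 0, 0, 0, -0.6, -0.33, -0.4, 0, 0, 0, 0, -0.7, -0.39, -0.4, 0, 0, 0, 0, -0.7, -0.39, -0.4, 0, 0, 0, 0]'

```text
t: 8.93
tool_pos: [0.5158, 0.2214, 0.1362]
orientation: [-3.038, -0.796, -0.026]
force: [0.7, 1.0, 0.7]
opening: 0.0007
```

```bash
python3 l.py
```

```text
8.925 [0.0318 0.0011 0.1362] [0.7 1.  0.7]
side 0.9 [0.0043 0.0644 0.0112]
side 0.7 [-0.005   0.0008  0.0074]
side bar 0.58 [0.0184 0.0005 0.1577]
top 0.39 [0.0045 0.0648 0.0072]
top bar 0.53 [ 0.0623  0.2794 -0.0029]
```

Request:
apply_moves --commands '[-0.6, -0.33, 0.1, 0, 0, 0, 0, -0.6, -0.33, 0, 0, 0, 0, 0, 0, 0, 0, 0, 0, 0, 0]'

```text
t: 9.6
tool_pos: [0.5043, 0.215, 0.1379]
orientation: [-3.038, -0.796, -0.029]
force: [-1.3, 0.8, 0.3]
opening: 0.0005
```

```bash
python3 l.py
```

```text
9.6 [0.0187 0.0011 0.1379] [-1.3  0.8  0.3]
side 0.86 [0.0014 0.0641 0.008 ]
side bar 0.82 [ 0.0039 -0.0021  0.1474]
```

Request:
apply_moves --commands '[1.3, 0.73, 0.2, 0, 0, 0, 0, 0, 0, 3, 0, 0, 0, 0, 0, 0, 2, 0, 0, 0, 0, -1.5, -0.8, 0, 0, 0, 0, 0, -1.4, -0.8, 0, 0, 0, 0, 0, 0, 0, 0, 0, 0, 0, 0]'

```text
t: 10.65
tool_pos: [0.4882, 0.2064, 0.1909]
orientation: [-3.038, -0.797, -0.025]
force: [-0.4, -0.6, -0.0]
opening: 0.0005
```

```bash
python3 l.py
```

```text
10.65 [0.0004 0.0014 0.1909] [-0.4 -0.6 -0. ]
side 0.96 [0.0038 0.0627 0.0102]
side 0.32 [-0.0001 -0.0022  0.0036]
side bar 0.57 [0.0031 0.002  0.1466]
```

Request:
apply_moves --commands '[0, 0, -2.0, 0, 0, 0, 0, 0, 0, -1.0, 0, 0, 0, 0, -0.1, -0.05, -0.6, 0, 0, 0, 0, -0.2, -0.1, -0.6, 0, 0, 0, 0, -0.1, -0.05, -0.5, 0, 0, 0, 0]'

```text
t: 11.58
tool_pos: [0.4855, 0.2049, 0.1433]
orientation: [-3.038, -0.797, -0.026]
force: [-1.0, -1.2, 2.6]
opening: 0.0006
```

```bash
python3 l.py
```

```text
11.575 [-0.0026  0.0013  0.1433] [-1.  -1.2  2.6]
side 0.85 [0.0064 0.0612 0.006 ]
side bar 0.74 [-0.0053  0.0014  0.1374]
```

Contact is on top of the bar with a force of a few newtons. I'll keep pressing down to the stop.

Request:
apply_moves --commands '[-0.1, -0.05, -0.4, 0, 0, 0, 0, 0, 0, -0.4, 0, 0, 0, 0, 0, 0, -0.3, 0, 0, 0, 0]'

```text
t: 12.25
tool_pos: [0.4854, 0.2048, 0.1337]
orientation: [-3.038, -0.797, -0.029]
force: [-11.1, -3.8, 25.2]
opening: 0.0008
```

Request:
apply_moves --commands '[0, 0, -0.2, 0, 0, 0, 0, 0, 0, -0.1, 0, 0, 0, 0]'

```text
t: 12.5
tool_pos: [0.4853, 0.2048, 0.134]
orientation: [-3.038, -0.798, -0.03]
force: [-6.2, -1.4, 9.4]
opening: 0.0004
```

Request:
apply_moves --commands '[0, 0, 0, 0, 0, 0, 0, 0, 0, 1, 0, 0, 0, 0, 0, 0, 3, 0, 0, 0, 0, -1, -0.5, 4, 0, 0, 0, 0, -4, -2, 3, 0, 0, 0, 0, -5, -2.5, 0, 0, 0, 0, 0, -3, -1.5, 0, 0, 0, 0, 0, 0, 0, 0, 0, 0, 0, 0]'

```text
t: 13.5
tool_pos: [0.3526, 0.1385, 0.2496]
orientation: [-3.038, -0.798, -0.036]
force: [0.1, -0.3, -0.2]
opening: 0.0003
```

```bash
python3 l.py; python3 - <<'E'
from h import *
for c in("side","top"):
    im,d=read_camera(c)
    for q in("vial_left","vial_right"):
        for r in spot_point(q,c)[:2]: print(c,q,round(r["conf"],2),w(c,r["point"]).round(3))
    if c=="side": cv2.imwrite("pics/s3.png",cv2.resize(im[130:270,290:450],None,fx=4,fy=4,interpolation=2))
m=camera_model("top"); K=np.array(m["intrinsics"]);R=np.array(m["R"]);t=np.array(m["t"])
v,u=np.mgrid[0:400,0:640]
W=(np.stack([(u-K[0,2])/K[0,0]*d,(v-K[1,2])/K[1,1]*d,d],-1)-t)@R
X=(W[...,:2]-C)@ex;Y=(W[...,:2]-C)@ey
k=(abs(X+.004)<.02)&(abs(Y)<.085)&(im.max(2)<70)&(W[...,2]>.105)&(W[...,2]<.2)
print("bar",k.sum(),X[k].mean(),np.percentile(W[k][:,2],[10,50,90]))
E
```

```text
13.5 [-0.1511  0.0079  0.2496] [ 0.1 -0.3 -0.2]
side 0.59 [0.0053 0.0604 0.0097]
side bar 0.97 [-0.0059  0.001   0.1284]
top 0.7 [0.0016 0.0675 0.0083]
top bar 0.61 [-0.0081  0.004   0.1269]
side vial_left 0.93 [0.406 0.475 0.004]
side vial_right 0.54 [0.431 0.01  0.   ]
top vial_left 0.43 [ 0.406  0.48  -0.005]
top vial_right 0.44 [0.427 0.013 0.002]
bar 265 -0.007503717969460554 [0.12962497 0.13233323 0.13440251]
```

View pics/s3.png

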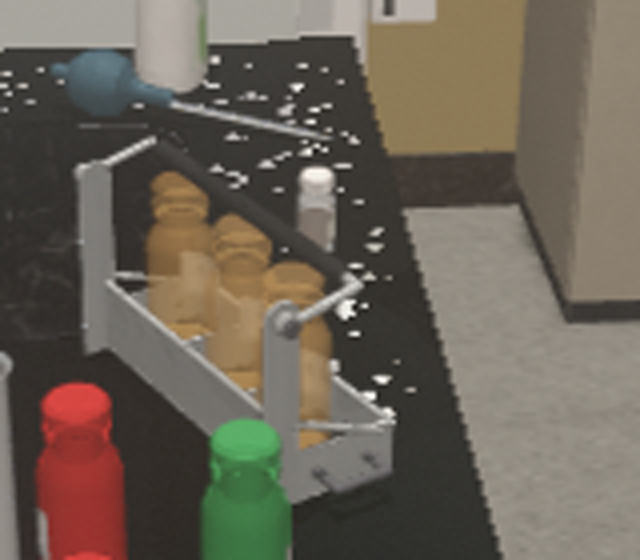

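The last crop shows the bail bar lying across the three stoppers, from (160,150) to (350,285), with all three jars upright. The bar measures about x −6, z 128 mm (home is −4, 128). The press met a hard stop, 25 N at 134 mm. The vials haven't moved, so I'm handing in.

```bash
python3 -c "
from plant import *
print(close_job())"
```

```text
the job is handed in; nothing more can be done
None
```

The leaning jar is back upright in its cell and the bail is down across the three stoppers. I handed the job in at about 14 s of the 54 s allowed; no verdict was reported.

- **Jar:** I pushed it back with closed fingertips. After the push all three stopper tops read 118 mm, so the jars stand level, with stopper centres within about 5 mm of the cells' middle line. The final picture shows all three still upright.
- **Bail:** I pushed the bar over from behind, then pressed it down from on top until it met a hard stop (25 N, fingertip at 134 mm). Afterwards the bar's middle measured z 127–128 mm against 128 mm when home.
- **Vials and arm:** Both vials measured within about 5 mm of where they started, and the arm was clear of everything.

**Checks that disagreed:** The bar's x read −6 to −8 mm, against −4 mm when home. The depth reading of the bar's top, 132 mm, comes out 0–2 mm above home once I allow for the camera reading 2–5 mm low. The joint limit corresponds to about 2.6 mm, so I relied on the hard stop to judge the bail home.

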